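Dispense the walnut from the nut carousel

TASK

Serve the one walnut (the big nut) from the nut carousel: move the white dish under the carousel's spout, then turn the tray until the walnut's compartment faces the spout, then lift the spout's gate until its pawl catches and it stays up. Then push the tall side lever toward the spout to tip the carousel well over, so that the walnut rolls out into the dish, and let the carousel come back level. Do not touch the walnut with the gripper, keep the smaller hazelnuts in the tray, leave the gate up and do not disturb the other things on the worktop.

Things in the scene. Friction and masses are not known exactly. Their poses are not given: they have to be found in the camera images.
- carousel: Fixed foot of the nut carousel (dark steel, 184 x 150 mm). Origin on the worktop, on the tray's axis when level. z up; +y along the spout; -x is the lever's side (toward the robot). All offsets in mm are in this frame, carousel level. On it a cradle carries a round tray in an aluminium guard ring (outer radius 78, top z 144, open above), with one opening at +y, closed by the gate.
- chute_end (a point): Middle of the chute floor's outer edge, y 114, z 108; the chute leads on from the gate, 54 mm wide between its walls. Moves with the cradle: tipped fully it is at about y 104, z 65.
- tray (a joint): Turn of the tray about its upright axis (rad, positive counter-clockwise from above, limits -3.1 to 3.1). Radius 72, floor z 110. Five open compartments between radial walls (4 mm thick, tops z 144). At 0 the compartment centres lie at 0, 72, 144, 216, 288 degrees from +y, the walls halfway between. Stays where left (friction); 10 degrees off still lets the walnut out.
- tray_axis (a point): Point on the tray's axis at its floor, z 110 (fixed to the foot). A hub with a ball (top z 151) stands here. On each radial wall stands an upright metal stud, 10 mm thick, 42 mm from the axis, top z 166: push a stud sideways, above the walls and nuts, to turn the tray (about 1 N).
- gate (a joint): Height of the spout's gate (m): 0 shut, 0.040 resting on its pawl, 0.046 upper stop. Lifted past about 0.041 and let go it settles on the pawl at 0.040; let go lower it falls shut. The last 18 mm push the sprung pawl aside (about 4 N). Plate 54 mm wide, 4 thick, 38 high, at y 81, between two guide posts (inner faces x -32 and +32, tops z 182).
- gate_knob (a point): Centre of the upright round wooden knob on the gate, 16 mm in diameter, 24 mm high (top 12 mm above this point), at y 81, z 162 when shut. Free for fingers on the tray side and the chute side; the guide posts stand at its other two sides. Moves with the gate.
- cradle (a joint): Tip of the cradle with tray, gate, chute and lever (rad): 0 level (at rest), 0.65 fully over toward the spout (stop). The axis runs along x through y 45, z 100. Falls back to level by its weight when let go.
- lever_ball (a point): Centre of the wooden ball (22 mm) on the tipping lever, an upright bar 10 (x) x 14 (y) mm on the cradle at x -98, y 45, standing from the tipping axis at z 100 to the ball at z 196. Push it toward +y (about 5 N at the ball); the ball follows an arc of 96 mm radius about the tipping axis.
- spout_drop (a point): Point on the worktop at x 0, y 160 of the carousel: where the centre of the dish should stand (within about 20 mm), its long side along the spout.
- walnut: The walnut, 30 mm round, lies loose in one of the tray's compartments and rolls when tipped. Origin at its underside as built.
- hazelnut_1: hazelnut, 19 mm, in another compartment; stays in the tray
- hazelnut_2: hazelnut, 19 mm, in another compartment; stays in the tray
- hazelnut_3: hazelnut, 19 mm, in another compartment; stays in the tray
- dish: White ceramic open dish, 90 (x) x 160 (y) x 36 mm high, walls and floor 5 mm thick, 0.25 kg; stands on the worktop to the left of the carousel, long side along the window. Origin: centre of its underside. Slide it by its end wall away from the carousel (pinched, or pushed from outside): a hand at its middle would strike the chute.
- honey_jar: Bystander, leave alone: squat glass jar with dark lid, 65 mm wide, 86 high, right rear. Origin: centre of its underside.
- pepper_mill: Bystander, leave alone: wooden mill, 58 mm wide, 170 high, right rear. Origin: centre of its underside.
- egg_cup_1: Bystander, leave alone: white egg cup, 49 mm wide, 60 high, right front. Origin: centre of its underside.
- teaspoon: Bystander, leave alone: steel spoon, 130 mm long, lying at the left front. Origin: centre of its underside.
- salt_shaker: Bystander, leave alone: shaker, 44 mm wide, 90 high, left. Origin: centre of its underside.
- tea_box: Bystander, leave alone: carton, 69 x 78 x 143 mm, left. Origin: centre of its underside.

How it is judged (in metres and radians):
On the way, in this order (a step that is already met when the one before it is completed fails the run):
1. the dish stands under the spout (horizontal distance between dish and spout_drop below 0.032 m and linear speed of dish below 0.02 m/s), for 0.2 s.
2. the tray is turned so that the walnut's compartment faces the spout (y of walnut in the frame of carousel between 0.015 and 0.075 m and x of walnut in the frame of carousel between -0.034 and 0.034 m and height (world z) of walnut above 0.1 m), for 0.2 s.
3. the gate is raised onto its pawl (value of joint gate above 0.037 m), for 0.2 s.
4. the carousel is tipped over toward the spout (value of joint cradle above 0.35 rad), for 0.1 s.
At the end, for the whole second after the job is handed in: The walnut rests in the upright dish, which still stands under the spout (within 60 mm of the drop point); the gate is held up by its pawl (above 36 mm); the carousel is level again (within 0.05 rad); the three hazelnuts are still in the tray (x of walnut in the frame of dish between -0.045 and 0.045 m and y of walnut in the frame of dish between -0.08 and 0.08 m and height (world z) of walnut below 0.045 m and linear speed of walnut below 0.05 m/s and linear speed of dish below 0.02 m/s and angle between dish's own z axis and vertical below 0.1 rad and horizontal distance between dish and spout_drop below 0.06 m and value of joint gate above 0.036 m and value of joint cradle below 0.05 rad and horizontal distance between each of hazelnut_1, hazelnut_2, hazelnut_3 and carousel below 0.078 m and height (world z) of each of hazelnut_1, hazelnut_2, hazelnut_3 above 0.1 m); the robot touches nothing.
It fails at once if the robot touches the walnut (contact force between any of the arm, the fingers and walnut above 0.1 N).
It fails at once if a hazelnut leaves the tray (height (world z) of any of hazelnut_1, hazelnut_2, hazelnut_3 below 0.06 m).
It fails at once if a bystander is moved by more than 30 mm (distance of any of honey_jar, pepper_mill, egg_cup_1, teaspoon, salt_shaker, tea_box from where it was at the start of the episode above 0.03 m).
It also fails if it takes over 72 s, if anything falls off the work surface, if the arm or the gripper's body presses on something with over 40 N, if the wrist force passes 120 N, or if a joint passes its speed limit or range.

ROBOT

A 6-joint arm with a two-finger parallel gripper is mounted at the origin on a cart in front of the work surface, level with it; the furniture and walls round the work are solid. World frame = base frame: x ahead of the robot, y to its left, z up, the work surface at z = 0. Lengths are in mm, angles in rad, forces in N, time in s.
With the tool pointing down it reaches from about 350 to 875 mm from the base axis. Payload 4.2 kg.
Tool frame: the origin (TCP) lies at the very end of the fingers, on their centre line; the grasp point (between the pads) lies 19 mm behind it; z points along the fingers, y is the line along which they close (so a half turn about z gives the same grasp; the last joint's range is limited). The gripper opens to 85 mm and grips with 20 to 120 N. Pads are 22 mm wide; open, the fingers measure 114 mm over their backs; the gripper's body (76 mm by 85 mm) begins 54 mm behind the grasp point. The pads swing forward as they close: fully open they stand 13 mm farther back than shut.
Start: joints at [1.422, 0.385, 0.008, 0, -1.194, -0.259], TCP at [247.836, 573.739, 231.312] pointing down, gripper open.
Joint ranges: [-3.14, 3.14], [-1.21, 2.06], [-1.07, 1.41], [-3.16, 2.05], [-2.99, -0.16], [-3.1, 3.1]. Speed limits (rad/s): [2.79, 2.79, 3.14, 3.14, 3.14, 3.14].

INTERFACE

Orientations are given as a unit quaternion [x, y, z, w].
In Python, from bench import read_state, get_image, camera_model, job_done gives the robot as it stands.
- The arm moves only by the shell command python3 -m handwheel 'ROWS'. ROWS is JSON, a list of rows, each a list of 7 numbers: the shift along the tool's x, y, z in m, then the turn, a rotation vector about the tool's x, y, z in rad, then the gripper's target within -1 to 1 (fully open at 1, half-way at 0, shut at -1). In form: [[dx, dy, dz, wx, wy, wz, jaw], ...]. A call has 1 to 10 rows; each row is the pose to reach, as a shift and turn from the pose commanded when the call began, along the tool's axes at that moment; what a row does not reach only later rows make up. A row lasts 1/8 s, in which the tool goes at most 62.5 mm and 10.7 degrees, less where a joint would pass 70% of its speed; a pose out of reach is approached as far as the arm can. A call with a gripper value outside its range is refused whole. The fingers move at their own pace and stop on an object; the grip force is fixed at half the most. Time passes only in rows, so rows that repeat a pose let the fingers close. It gives the time, the measured TCP pose, the force, the opening and the grip force at its end, in the units of the state.
- read_state(): the state, without advancing time (a new reading comes with each control period).
- get_image(name): name is "scene" or "top"; returns (picture, depth): 480x640x3 uint8, blue, green, red; 480x640 float32, mm along the optical axis (not along the pixel's ray), 0 where there is no reading.
- camera_model(name): a dict with "K" (3x3 intrinsics, pixels), "rvec" (rotation vector, rad) and "tvec" (3), from world to camera coordinates, as OpenCV has them. Camera axes: x right, y down, z forward; pixel columns grow to the right and rows downward; lengths in mm; the calibration is good to about 2 mm. A picture is of the moment at which its call begins. camera_model takes no time and is no camera call.
- job_done(): hands the job in; it is judged then, once.
The state is a dict: "clock": time; "joints": joint angles; "joint_vel": joint speeds; "joint_efforts": joint torques, N m; "position": TCP position; "ee_rot": TCP orientation; "contact_force": force on the tool from outside, world axes, zero at the start; "wrist_torque": the same for the moment, N m; "gripper_width": finger opening in mm; "grasp_force": force on a finger pad.
Only numpy, scipy, OpenCV 4.12 (cv2) and the standard library are available. Lean on these libraries where they do the work, as an engineer would, in place of code of your own. Each camera call takes 0.05 s, during which the arm holds its last target. There are 200 camera calls.

## Working session

There is one attempt and no reset: what is moved stays moved. The work goes in short steps, Python scripts to look and compute and a shell command to move; the robot and the scene stay as the last step left them, time stands still between calls to the robot, and variables do not carry over. Pictures are saved under pics/ and viewed, at most 10 in all, crops included, and the job is handed in when it is done.

```bash
ls; mkdir -p pics; python3 - <<'E'
from bench import *
import cv2,numpy as np
for n in("scene","top"):
    im,d=get_image(n);cv2.imwrite(f"pics/{n}0.png",im);np.save(f"pics/{n}0.npy",d)
    m=camera_model(n);print(n,m)
print(read_state())
E
```

```text
pics
scene {'K': array([[504.50811105,   0.        , 321.41732811],
       [  0.        , 504.50811105, 237.80035068],
       [  0.        ,   0.        ,   1.        ]]), 'rvec': array([ 2.07694867, -1.69337203,  0.47228749]), 'tvec': array([ -60.03911749,  436.33994117, 1330.56327002])}
top {'K': array([[603.67251353,   0.        , 317.51166783],
       [  0.        , 603.67251353, 245.99927513],
       [  0.        ,   0.        ,   1.        ]]), 'rvec': array([ 2.06433692, -1.48694659,  0.51119333]), 'tvec': array([-121.1095372 ,  444.41221412, 1765.35742536])}
{'clock': 0.1, 'joints': array([ 1.42160949e+00,  3.85478544e-01,  6.77482704e-03, -4.19670253e-04,
       -1.19398114e+00, -2.58611274e-01]), 'joint_vel': array([-0.00095655, -0.00289326,  0.00349226,  0.00220273,  0.0007518 ,
       -0.0011286 ]), 'joint_efforts': array([-7.51367443e-04, -3.93319702e+01,  1.88929796e+01,  4.19794500e+00,
       -2.58243381e-03,  7.71117186e-06]), 'position': array([247.64494309, 573.28957011, 230.3387374 ]), 'ee_rot': array([ 9.79268377e-01, -2.02564845e-01, -1.43111442e-04,  9.53517985e-04]), 'contact_force': array([ 0.5713136 ,  0.21812182, -0.49519608]), 'wrist_torque': array([-0.01724708, -0.01887988, -0.06441481]), 'grasp_force': 0.0, 'gripper_width': 85.47919266200596}
```

View pics/scene0.png

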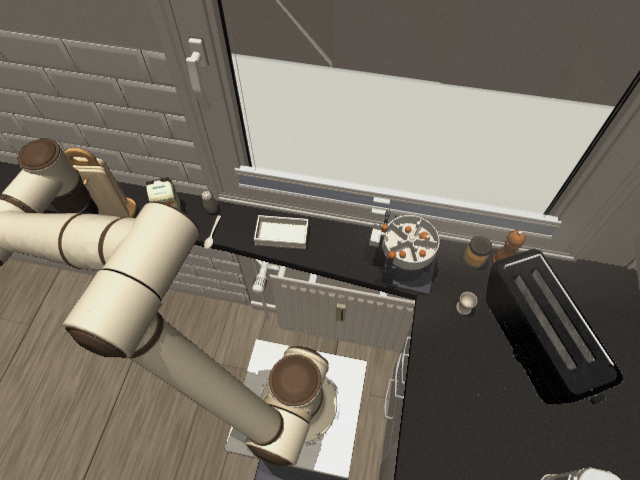

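View pics/top0.png

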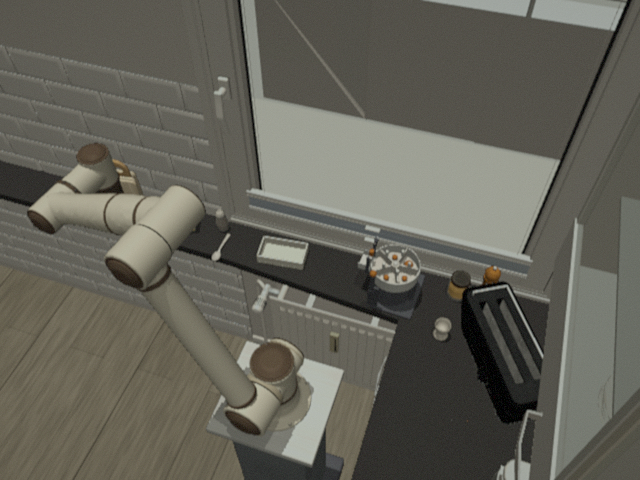

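Both views: the carousel is at scene (411,240), with the spout pointing left toward the dish at (281,231). The spoon is at (212,232), the salt shaker and tea box are further left, and the jar, mill and egg cup are on the right.

```bash
cat > h.py <<'E'
from bench import *
import cv2,numpy as np
def cam(n):
    m=camera_model(n);R=cv2.Rodrigues(m["rvec"])[0];return np.array(m["K"]),R,np.array(m["tvec"]).ravel()
def ray(n,u,v,z):
    K,R,t=cam(n);c=-R.T@t;d=R.T@np.linalg.inv(K)@[u,v,1];return c+d*(z-c[2])/d[2]
def proj(n,p):
    m=camera_model(n);return cv2.projectPoints(np.float64(p).reshape(-1,3),m["rvec"],m["tvec"],m["K"],None)[0][:,0]
def cloud(n,d):
    K,R,t=cam(n);v,u=np.mgrid[:480,:640];P=np.stack([(u-K[0,2])/K[0,0]*d,(v-K[1,2])/K[1,1]*d,d],-1)
    return (P-t)@R
def crop(n,im,c,r,s):
    return cv2.resize(im[c[1]-r[1]:c[1]+r[1],c[0]-r[0]:c[0]+r[0]],None,fx=s,fy=s,interpolation=cv2.INTER_CUBIC)
E
python3 - <<'E'
from h import *
im=cv2.imread("pics/scene0.png");a=crop("s",im,(405,245),(50,50),8)[:,:]
im2=cv2.imread("pics/top0.png");b=crop("s",im2,(390,270),(50,50),8)
cv2.imwrite("pics/c0.png",cv2.resize(np.hstack([a,b]),(800,400)) if 0 else np.hstack([a,b])[:,:800])
for n,i in(("scene",im),("top",im2)):
    P=cloud(n,np.load(f"pics/{n}0.npy"))
    v,u=np.mgrid[:480,:640]
    # dish rim: bright neutral
    hsv=cv2.cvtColor(i,cv2.COLOR_BGR2HSV)
    w=(hsv[...,1]<60)&(hsv[...,2]>130)&(P[...,2]>2)&(P[...,2]<60)&(P[...,0]>300)&(P[...,0]<800)
    k,l,s,c=cv2.connectedComponentsWithStats(w.astype(np.uint8))
    for j in range(1,k):
        if s[j,4]>300:
            q=P[l==j];print(n,"white",s[j],q.min(0),q.max(0)); 
            q=q[q[:,2]>28]; print(len(q),cv2.minAreaRect(q[:,:2].astype(np.float32)) if len(q)>5 else 0)
    # ring top
    w=(P[...,2]>138)&(P[...,2]<150)&(P[...,0]>300)&(P[...,0]<800)&(P[...,1]<150)&(P[...,1]>-500)
    q=P[w];print(len(q),q.min(0),q.max(0),np.median(q,0))
E
```

```text
scene white [219 195 165  30 559] [ 577.03529265 -138.00944524   10.87896636] [593.50765185 403.37896009  42.61772649]
127 ((584.8128662109375, 127.00244140625), (14.371501922607422, 530.0433349609375), 0.13715817034244537)
scene white [254 215  54  29 993] [444.77282241  85.36947934   2.01587839] [549.28191838 254.66527777  45.36539472]
285 ((498.1260986328125, 169.8115692138672), (96.77188873291016, 160.00611877441406), 6.534665584564209)
1174 [ 303.03849008 -499.96021299  138.02234806] [586.21169742 148.85136161 149.98046377] [ 547.4469361  -230.41265452  143.84269496]
top white [257 236  51  28 659] [443.10802358  83.38010664   2.00624153] [552.11170527 250.76081339  46.98645851]
214 ((497.9767761230469, 167.74368286132812), (100.50358581542969, 160.95587158203125), 6.539750099182129)
971 [ 306.1720165  -499.69974697  138.03185164] [591.42312274 149.18900542 149.99623535] [ 551.1137687  -228.48004261  143.70404768]
```

View pics/c0.png

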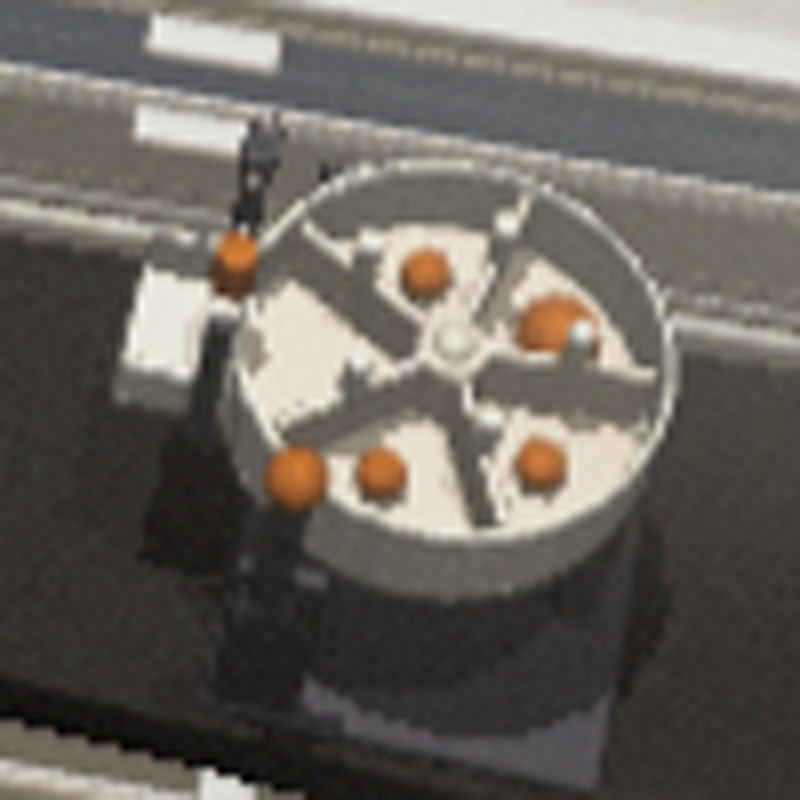

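The 8x crop (origin 355,195) shows:

| Item | Crop pixel |
|---|---|
| Walnut | (555,325) |
| Hazelnuts | (425,273), (381,472), (540,465) |
| Hub ball | (455,340) |
| Gate knob | (237,255) |
| Lever ball | (297,478) |
| Studs | (508,222), (580,330), (488,420), (357,372), (372,240) |

The compartment now at the gate is empty.

```bash
python3 - <<'E'
from h import *
f=lambda u,v,z:ray("scene",355+(u+.5)/8-.5,195+(v+.5)/8-.5,z)
hub=f(455,338,148);knob=f(237,243,172);lev=f(297,475,196)
st=[f(u,v,165) for u,v in((508,218),(582,326),(489,416),(357,368),(372,237))]
w=f(555,322,128);hz=[f(u,v,z) for u,v,z in((425,273,120),(381,472,120),(540,465,120))]
print("hub",hub,"knob",knob,"lev",lev,"wal",w)
S=np.array(st);print(S);c=S.mean(0);
A=np.c_[2*S[:,:2],np.ones(5)];x=np.linalg.lstsq(A,(S[:,:2]**2).sum(1),rcond=None)[0];print("studcenter",x[:2],np.sqrt(x[2]+x[0]**2+x[1]**2))
# ring top circle by depth
for n in("scene","top"):
    P=cloud(n,np.load(f"pics/{n}0.npy"));d=np.hypot(P[...,0]-hub[0],P[...,1]-hub[1])
    q=P[(abs(P[...,2]-143)<5)&(d<95)&(d>65)];B=np.c_[2*q[:,:2],np.ones(len(q))];y=np.linalg.lstsq(B,(q[:,:2]**2).sum(1),rcond=None)[0];print(n,"ring",len(q),y[:2],np.sqrt(y[2]+y[0]**2+y[1]**2))
o=x[:2]
g=knob[:2]-o;yaw=np.degrees(np.arctan2(-g[0],g[1]));print("yaw from knob",yaw,np.hypot(*g))
l=lev[:2]-o;print("yaw lever",np.degrees(np.arctan2(l[1],l[0])-np.arctan2(45,-98)),np.hypot(*l),np.hypot(98,45))
for nm,p in [("wal",w)]+[("hz",h) for h in hz]+[("st",s) for s in st]:
    e=p[:2]-o;print(nm,"ang from +y ccw",np.degrees(np.arctan2(-e[0],e[1]))-yaw,np.hypot(*e))
E
```

```text
hub [ 478.26713223 -222.26652435  148.        ] knob [ 486.50397515 -141.10215708  172.        ] lev [ 383.96528239 -172.90923491  196.        ] wal [ 504.9720186  -258.33784659  128.        ]
[[ 520.84506694 -233.74481245  165.        ]
 [ 481.20463319 -263.67146391  165.        ]
 [ 438.44947096 -235.81319497  165.        ]
 [ 448.46304666 -189.00678021  165.        ]
 [ 503.19332926 -187.54678464  165.        ]]
studcenter [ 478.51339145 -221.18789758] 43.03540739177499
scene ring 268 [ 477.51604651 -220.82804013] 76.4879131581589
top ring 237 [ 477.35287453 -221.31394946] 77.0950892054094
yaw from knob -5.697849441660668 80.48338498598268
yaw lever -2.386194530655924 106.16107665021428 107.83784122468327
wal ang from +y ccw -138.84323742769055 45.60896471319619
hz ang from +y ccw -70.69793400269536 44.33234855148375
hz ang from +y ccw 75.1554749780623 45.93848975795353
hz ang from +y ccw 148.96284558209567 48.25150004552801
st ang from +y ccw -100.8241741163611 44.15480563467376
st ang from +y ccw -170.67743067983668 42.568723150906195
st ang from +y ccw 115.7524131251017 42.64993608864914
st ang from +y ccw 48.7368381313737 44.03007536901755
st ang from +y ccw -30.56682772959186 41.72318072939961
```

```bash
cat >> h.py <<'E'
from scipy.spatial.transform import Rotation as Ro
O=np.array([478.,-221.2]);YAW=-4.0
def car(x,y):
    a=np.radians(YAW);return O+np.array([np.cos(a)*x-np.sin(a)*y,np.sin(a)*x+np.cos(a)*y])
def rows(*T):
    "targets (x,y,z mm,psi deg of tool x) -> rows from present pose, tool kept pointing down"
    s=read_state();R=Ro.from_quat(s["ee_rot"])
    X=R.as_matrix()[:,0];print("now",s["position"].round(1),"psi",np.degrees(np.arctan2(X[1],X[0])).round(1),"t",s["clock"])
    for x,y,z,p in T:
        d=R.inv().apply(np.array([x,y,z])-s["position"])/1000
        w=(R.inv()*Ro.from_euler("ZX",[p,180],degrees=True)).as_rotvec()
        print([float(round(v,4)) for v in (*d,*w)])
E
python3 - <<'E'
from h import *
for p in((212,232),(205,244),(219,216)):print("spoon",ray("scene",*p,5))
print("salt",ray("scene",210,200,60),"drop",car(0,160))
rows((489.5,246.5,200,6.5),(489.5,246.5,14,6.5))
E
```

```text
spoon [460.0688527  387.75376672   5.        ]
spoon [413.3886185  395.42835257   5.        ]
spoon [522.93873088 384.56274187   5.        ]
salt [542.29572118 410.45661283  60.        ] drop [489.1610358  -61.58975196]
now [247.6 573.3 230.3] psi -23.4 t 0.1
[0.3517, 0.204, 0.0308, 0.0019, 0.0004, -0.5214]
[0.3516, 0.2036, 0.2168, 0.0019, 0.0004, -0.5214]
```

```bash
python3 -m handwheel '[[0.352,0.204,0.03,0,0,-0.52,0],[0.352,0.204,0.03,0,0,-0.52,0],[0.352,0.204,0.03,0,0,-0.52,0],[0.352,0.204,0.03,0,0,-0.52,0],[0.352,0.204,0.03,0,0,-0.52,0],[0.352,0.204,0.03,0,0,-0.52,0],[0.352,0.204,0.03,0,0,-0.52,0],[0.352,0.204,0.03,0,0,-0.52,0],[0.352,0.204,0.03,0,0,-0.52,0],[0.352,0.204,0.03,0,0,-0.52,0]]'
python3 - <<'E'
from h import *
im,d=get_image("scene");cv2.imwrite("pics/s1.png",crop("s",im,(280,235),(50,37),8))
rows((489.5,246.5,14,6.5))
E
```

```text
clock: 1.35
position: [489.5, 247.8, 201.4]
ee_rot: [0.998, 0.057, 0.0, -0.0]
contact_force: [-0.1, -0.1, -0.1]
gripper_width: 42.7
grasp_force: 0.0
now [489.5 247.9 201.4] psi 6.5 t 1.4
[-0.0002, 0.0014, 0.1874, -0.0002, -0.0001, 0.0006]
```

View pics/s1.png

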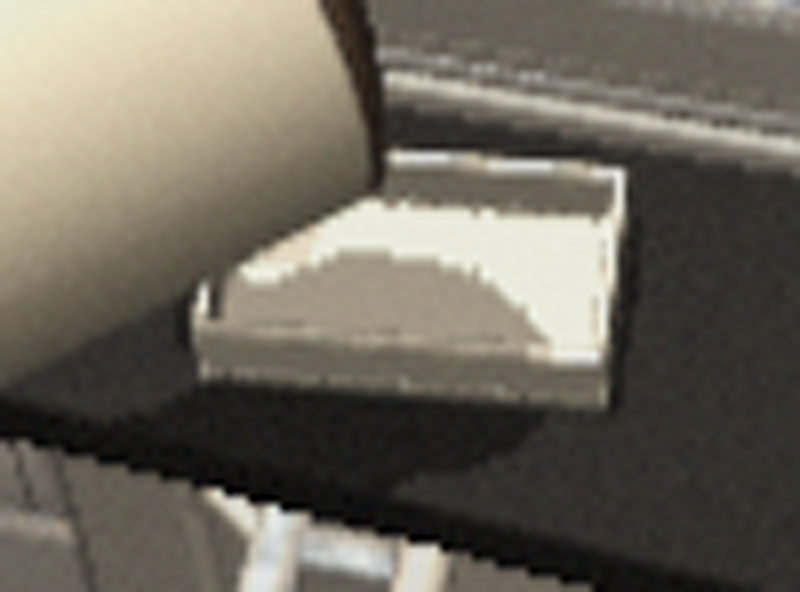

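The wrist hides the dish's left end. The visible rim corners, at crop (200,325), (610,355) and (625,170), agree with the measured pose, so I'll go down and pinch.

```bash
python3 -m handwheel '[[0,0.001,0.06,0,0,0,0],[0,0.001,0.12,0,0,0,0],[0,0.001,0.165,0,0,0,0],[0,0.001,0.187,0,0,0,0],[0,0.001,0.187,0,0,0,0],[0,0.001,0.187,0,0,0,-1],[0,0.001,0.187,0,0,0,-1],[0,0.001,0.187,0,0,0,-1],[0,0.001,0.187,0,0,0,-1],[0,0.001,0.187,0,0,0,-1]]'
python3 - <<'E'
from h import *
e=car(0,160+77.5)
rows((e[0],e[1],15,YAW))
E
```

```text
clock: 2.65
position: [490.9, 246.8, 16.0]
ee_rot: [0.998, 0.056, 0.001, -0.001]
contact_force: [-2.3, 1.6, 6.8]
gripper_width: 3.8
grasp_force: 61.5
now [490.9 246.8  16. ] psi 6.4 t 2.65
[-0.0223, 0.23, 0.0005, -0.002, -0.0024, 0.1823]
```

```bash
python3 -m handwheel '[[-0.002,0.02,0,0,0,0.02,-1],[-0.005,0.05,0,0,0,0.04,-1],[-0.008,0.08,0,0,0,0.06,-1],[-0.011,0.11,0,0,0,0.08,-1],[-0.014,0.14,0,0,0,0.11,-1],[-0.017,0.17,0,0,0,0.14,-1],[-0.02,0.2,0,0,0,0.16,-1],[-0.022,0.22,0,0,0,0.18,-1],[-0.022,0.23,0,0,0,0.18,-1],[-0.022,0.23,0,0,0,0.18,-1]]'
python3 - <<'E'
from h import *
im,d=get_image("scene");cv2.imwrite("pics/s2.png",crop("s",im,(370,235),(90,60),5))
for n in("scene","top"):
    i,d=get_image(n);P=cloud(n,d);hsv=cv2.cvtColor(i,cv2.COLOR_BGR2HSV)
    w=(hsv[...,1]<60)&(hsv[...,2]>100)&(P[...,2]>24)&(P[...,2]<46)&(P[...,0]>420)&(P[...,0]<560)&(P[...,1]>-150)&(P[...,1]<40)
    print(n,w.sum(),cv2.minAreaRect(P[w][:,:2].astype(np.float32)),P[w].min(0),P[w].max(0))
e=car(0,237.5);rows((e[0],e[1],15,YAW))
E
```

```text
clock: 3.9
position: [495.6, 13.8, 15.9]
ee_rot: [0.999, -0.034, 0.002, -0.0]
contact_force: [1.2, -4.0, 6.9]
gripper_width: 3.3
grasp_force: 61.7
scene 271 ((488.4798278808594, -63.55469512939453), (159.67626953125, 97.49810028076172), 84.8579330444336) [ 436.9593721  -141.23778527   24.08933199] [538.26873548  19.13797247  44.19561227]
top 241 ((488.98663330078125, -64.19021606445312), (161.84622192382812, 103.9855728149414), 88.51313018798828) [ 435.87107103 -144.90998371   24.05628865] [541.32838343  17.55749717  45.11954293]
now [495.6  13.8  15.9] psi -3.9 t 4.05
[-0.0012, -0.0018, 0.0009, -0.0003, -0.0038, 0.0018]
```

View pics/s2.png

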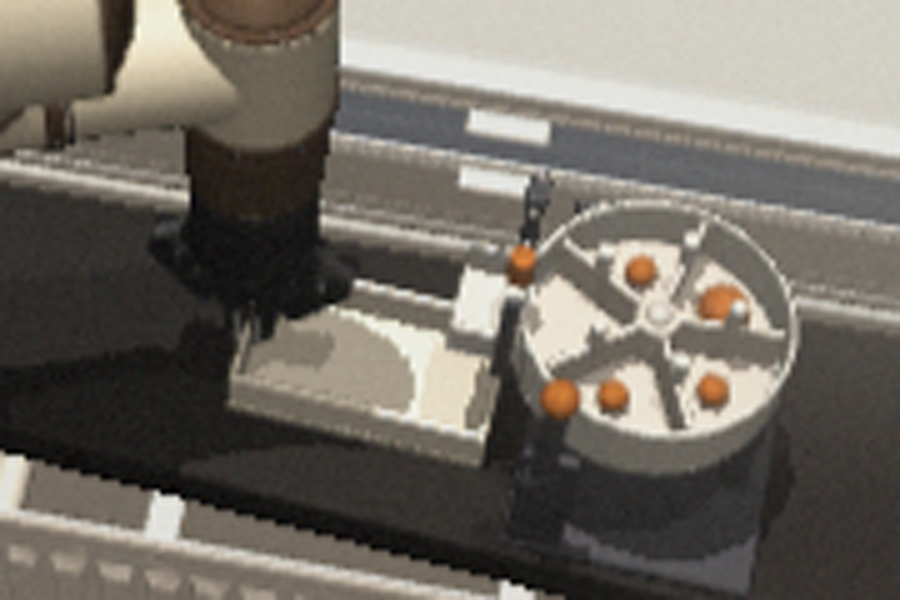

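The dish is within 3 mm of the drop point, at (489,-64), and aligned with the spout. Next I release it, rise, and go above the tray between two studs.

```bash
python3 -m handwheel '[[0,0,0,0,0,0,0],[0,0,0,0,0,0,0],[0,0,0,0,0,0,0],[0,0,-0.04,0,0,0,0],[0,0,-0.1,0,0,0,0],[0,0,-0.16,0,0,0,-1],[0,0,-0.225,0,0,0.1,-1],[0,0,-0.225,0,0,0.3,-1],[0,0,-0.225,0,0,0.5,-1],[0,0,-0.225,0,0,0.6,-1]]'
python3 - <<'E'
from h import *
a=np.radians(8);e=car(-42*np.sin(a),42*np.cos(a))
rows((e[0],e[1],238,-176))
E
```

```text
clock: 5.3
position: [493.6, 14.9, 239.1]
ee_rot: [0.944, -0.33, -0.0, -0.0]
contact_force: [-0.1, 0.1, -0.8]
gripper_width: 0.3
grasp_force: 0.0
now [493.6  14.9 239.1] psi -38.5 t 5.3
[0.1064, 0.1635, 0.0011, 0.0007, 0.0, 2.3996]
```

```bash
python3 -m handwheel '[[0.03,0.05,0,0,0,0.18,-1],[0.06,0.1,0,0,0,0.36,-1],[0.106,0.163,0,0,0,0.54,-1],[0.106,0.163,0,0,0,0.72,-1],[0.106,0.163,0,0,0,0.9,-1],[0.106,0.163,0,0,0,1.08,-1],[0.106,0.163,0,0,0,1.26,-1],[0.106,0.163,0,0,0,1.44,-1],[0.106,0.163,0,0,0,1.62,-1],[0.106,0.163,0,0,0,1.8,-1]]'
python3 - <<'E'
from h import *
a=np.radians(8);e=car(-42*np.sin(a),42*np.cos(a))
rows((e[0],e[1],238,-176),(e[0],e[1],152,-176))
E
```

```text
clock: 6.55
position: [476.0, -178.6, 238.8]
ee_rot: [-0.328, 0.945, 0.0, -0.0]
contact_force: [-0.3, 0.5, -0.6]
gripper_width: -0.1
grasp_force: 0.0
now [ 476.  -178.6  238.8] psi -141.7 t 6.55
[0.0012, -0.0, 0.0008, 0.0007, -0.0009, 0.5981]
[0.0011, -0.0001, 0.0868, 0.0007, -0.0009, 0.5981]
```

```bash
python3 -m handwheel '[[0.001,0,0,0,0,0.18,-1],[0.001,0,0,0,0,0.36,-1],[0.001,0,0,0,0,0.54,-1],[0.001,0,0.02,0,0,0.6,-1],[0.001,0,0.05,0,0,0.6,-1],[0.001,0,0.07,0,0,0.6,-1],[0.001,0,0.087,0,0,0.6,-1],[0.001,0,0.087,0,0,0.6,-1]]'
python3 - <<'E'
from h import *
T=[]
for th in range(15,156,7):
    a=np.radians(th);e=car(-42*np.sin(a),42*np.cos(a));T.append((e[0],e[1],152,th-4-180))
rows(*T[:10])
E
```

```text
clock: 7.55
position: [474.3, -179.1, 150.8]
ee_rot: [-0.037, 0.999, 0.0, -0.002]
contact_force: [-0.3, -0.5, 0.9]
gripper_width: -0.0
grasp_force: 0.0
now [ 474.3 -179.1  150.8] psi -175.8 t 7.55
[0.0044, -0.0005, -0.0012, 0.0011, -0.004, -0.1183]
[0.0095, -0.0014, -0.0012, 0.0013, -0.0039, -0.2404]
[0.0144, -0.0029, -0.0011, 0.0015, -0.0039, -0.3626]
[0.019, -0.005, -0.0011, 0.0018, -0.0038, -0.4848]
[0.0234, -0.0077, -0.0011, 0.002, -0.0037, -0.607]
[0.0274, -0.0109, -0.0011, 0.0023, -0.0036, -0.7291]
[0.031, -0.0145, -0.0011, 0.0025, -0.0035, -0.8513]
[0.0342, -0.0186, -0.0011, 0.0027, -0.0033, -0.9735]
[0.0368, -0.023, -0.0011, 0.0029, -0.0032, -1.0957]
[0.0389, -0.0277, -0.0011, 0.0032, -0.003, -1.2178]
```

```bash
python3 -m handwheel '[[0.0045,-0.0005,-0.001,0,0,-0.12,-1],[0.0095,-0.0014,-0.001,0,0,-0.24,-1],[0.0144,-0.003,-0.001,0,0,-0.36,-1],[0.019,-0.005,-0.001,0,0,-0.48,-1],[0.0234,-0.0077,-0.001,0,0,-0.6,-1],[0.0274,-0.011,-0.001,0,0,-0.73,-1],[0.031,-0.0145,-0.001,0,0,-0.85,-1],[0.0342,-0.0186,-0.001,0,0,-0.97,-1],[0.0368,-0.023,-0.001,0,0,-1.09,-1],[0.0389,-0.0277,-0.001,0,0,-1.21,-1]]'
python3 - <<'E'
from h import *
T=[]
for th in range(85,156,7):
    a=np.radians(th);e=car(-42*np.sin(a),42*np.cos(a));T.append((e[0],e[1],152,th-4-180))
rows(*T)
E
```

```text
clock: 8.8
position: [438.9, -209.8, 154.1]
ee_rot: [-0.6, 0.8, -0.0, 0.0]
contact_force: [-0.1, 1.2, 0.8]
gripper_width: -0.5
grasp_force: 0.5
now [ 438.9 -209.8  154.1] psi -106.2 t 8.8
[0.0053, 0.0009, 0.0021, -0.0007, 0.0004, -0.1258]
[0.0104, -0.0001, 0.0021, -0.0007, 0.0004, -0.248]
[0.0153, -0.0016, 0.0021, -0.0007, 0.0003, -0.3702]
[0.0199, -0.0038, 0.0021, -0.0007, 0.0003, -0.4923]
[0.0243, -0.0065, 0.0021, -0.0008, 0.0003, -0.6145]
[0.0283, -0.0097, 0.0021, -0.0008, 0.0002, -0.7367]
[0.0319, -0.0133, 0.0021, -0.0008, 0.0002, -0.8589]
[0.035, -0.0174, 0.0021, -0.0008, 0.0001, -0.981]
[0.0376, -0.0218, 0.0021, -0.0008, 0.0001, -1.1032]
[0.0396, -0.0265, 0.0021, -0.0008, 0.0, -1.2254]
[0.041, -0.0315, 0.0021, -0.0009, -0.0, -1.3475]
```

```bash
python3 -m handwheel '[[0.0053,0.0009,0.002,0,0,-0.13,-1],[0.0104,-0.0001,0.002,0,0,-0.25,-1],[0.0153,-0.0016,0.002,0,0,-0.37,-1],[0.02,-0.0038,0.002,0,0,-0.49,-1],[0.0243,-0.0065,0.002,0,0,-0.61,-1],[0.0283,-0.0097,0.002,0,0,-0.74,-1],[0.032,-0.0133,0.002,0,0,-0.86,-1],[0.035,-0.0174,0.002,0,0,-0.98,-1],[0.0376,-0.0218,0.002,0,0,-1.1,-1],[0.0396,-0.0265,0.002,0,0,-1.22,-1]]'
python3 - <<'E'
from h import *
T=[]
for th in range(148,163,4):
    a=np.radians(th);e=car(-42*np.sin(a),42*np.cos(a));T.append((e[0],e[1],152,th-4-180))
im,d=get_image("scene");cv2.imwrite("pics/s3.png",crop("s",im,(405,240),(50,37),8))
rows(*T)
E
```

```text
clock: 10.05
position: [452.8, -255.4, 152.0]
ee_rot: [0.95, -0.312, -0.0, 0.0]
contact_force: [-1.0, 1.1, 0.1]
gripper_width: 0.2
grasp_force: 0.5
now [ 453.6 -255.8  152. ] psi -36.2 t 10.1
[-0.0006, -0.0003, 0.0, 0.0, -0.0007, -0.003]
[0.0024, -0.0004, 0.0, 0.0, -0.0007, -0.0728]
[0.0053, -0.0008, 0.0, 0.0001, -0.0007, -0.1426]
[0.0082, -0.0013, 0.0, 0.0001, -0.0007, -0.2124]
```

View pics/s3.png

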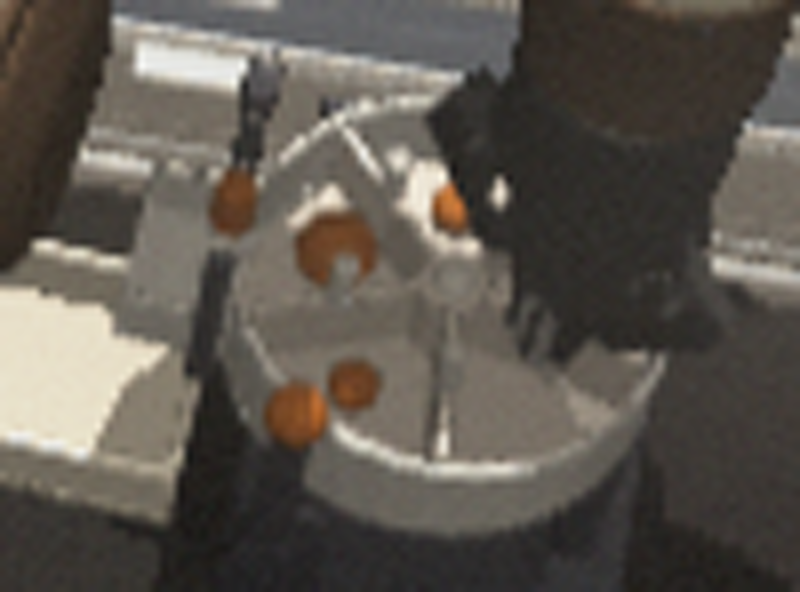

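The walnut is at crop (337,248), near the gate but not yet centred. The adjacent studs are at (345,265) and (400,157).

```bash
python3 - <<'E'
from h import *
f=lambda u,v,z:ray("scene",355+(u+.5)/8-.5,203+(v+.5)/8-.5,z)
for n,p in(("st",f(346,260,165)),("st",f(400,153,165)),("w",f(337,247,127)),("hub",f(455,278,148))):
    e=p[:2]-O;print(n,p,np.degrees(np.arctan2(-e[0],e[1]))-YAW,np.hypot(*e))
E
```

```text
st [ 465.48067638 -183.04890731  165.        ] 22.167307385326787 40.15270024986091
st [ 513.57368722 -196.23731094  165.        ] -50.94197811322928 43.458291123873174
w [ 494.47813145 -181.07872336  127.        ] -18.32835086154368 43.373328843288824
hub [ 476.61996163 -222.44970775  148.        ] 136.1627338038657 1.861793591121347
```

```bash
python3 -m handwheel '[[0.0024,-0.0004,0,0,0,-0.07,-1],[0.0053,-0.0008,0,0,0,-0.14,-1],[0.0082,-0.0013,0,0,0,-0.21,-1],[0.01,-0.0018,0,0,0,-0.25,-1],[0.01,-0.0018,0,0,0,-0.25,-1]]'
python3 - <<'E'
from h import *
rows()
im,d=get_image("scene");cv2.imwrite("pics/s4.png",crop("s",im,(405,240),(50,37),8))
E
```

```text
clock: 10.72
position: [462.3, -259.9, 151.8]
ee_rot: [0.981, -0.193, 0.0, 0.0]
contact_force: [-0.3, -0.5, 1.2]
gripper_width: 0.4
grasp_force: 0.2
now [ 462.3 -259.9  151.8] psi -22.3 t 10.725
```

View pics/s4.png

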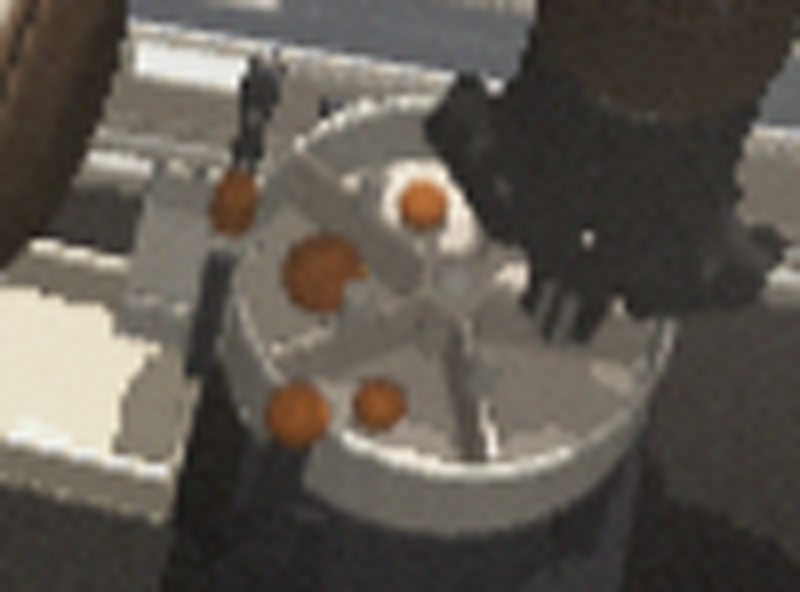

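The walnut is now at crop (322,272), between studs at about (360,292) and (352,180).

```bash
python3 - <<'E'
from h import *
f=lambda u,v,z:ray("scene",355+(u+.5)/8-.5,203+(v+.5)/8-.5,z)
for n,p in(("st",f(359,289,165)),("st",f(352,180,165)),("w",f(322,271,127))):
    e=p[:2]-O;print(n,p,np.degrees(np.arctan2(-e[0],e[1]))-YAW,np.hypot(*e))
k=f(236,181,174);print("knobtop",k);k=car(0,81);print(k)
rows((k[0],k[1],240,-4),(k[0],k[1],150,-4))
E
```

```text
st [ 454.64059645 -188.93849243  165.        ] 39.906952727584034 39.830473319112656
st [ 498.85148025 -180.99382203  165.        ] -23.411879432122205 45.29151107309562
w [ 483.32047351 -177.07964805  127.        ] -2.8760960673420843 44.43999206410064
knobtop [ 484.29298403 -140.84469739  174.        ]
[ 483.65027437 -140.39731193]
now [ 462.3 -259.9  151.8] psi -22.3 t 10.775
[-0.0255, -0.1187, -0.0882, 0.0001, -0.0007, -0.3196]
[-0.0256, -0.1187, 0.0018, 0.0001, -0.0007, -0.3196]
```

```bash
python3 -m handwheel '[[-0.003,0,-0.01,0,0,0,-1],[-0.003,0,-0.05,0,0,0,-1],[-0.003,0,-0.088,0,0,0,0],[-0.01,-0.04,-0.088,0,0,-0.1,0],[-0.018,-0.08,-0.088,0,0,-0.2,0],[-0.0255,-0.1185,-0.088,0,0,-0.32,0],[-0.0255,-0.1185,-0.088,0,0,-0.32,0],[-0.0255,-0.1185,-0.088,0,0,-0.32,0]]'
python3 - <<'E'
from h import *
rows((484,-140.7,150,-4))
for n in("scene","top"):
    i,d=get_image(n);P=cloud(n,d);hsv=cv2.cvtColor(i,cv2.COLOR_BGR2HSV)
    w=((hsv[...,0]>5)&(hsv[...,0]<18)&(hsv[...,1]>150)&(hsv[...,2]>60)).astype(np.uint8)
    k,l,s,c=cv2.connectedComponentsWithStats(w)
    for j in range(1,k):
        if s[j,4]>8:
            q=np.median(P[l==j],0)
            if np.hypot(*(q[:2]-O))<130:print(n,s[j,4],c[j].round(1),q.round(1))
E
```

```text
clock: 11.78
position: [483.4, -140.6, 240.0]
ee_rot: [0.999, -0.034, 0.001, 0.0]
contact_force: [-0.1, -0.4, -0.5]
gripper_width: 42.8
grasp_force: 0.0
now [ 483.4 -140.6  240. ] psi -3.9 t 11.775
[0.0005, 0.0001, 0.09, 0.0001, -0.0011, 0.0015]
scene 18 [383.6 227.7] [ 477.  -140.7  174.2]
scene 19 [407.2 228.2] [ 519.1 -208.5  127. ]
scene 42 [395.2 236.9] [ 476.7 -178.1  136.7]
scene 10 [423.5 237. ] [ 499.1 -258.   125.9]
scene 44 [391.6 254.4] [ 377.9 -172.6  204.2]
scene 22 [401.9 253.1] [ 433.1 -203.7  126.3]
top 17 [371.4 252.2] [ 478.  -145.3  169.5]
top 13 [394.2 256.5] [ 518.3 -213.4  125.7]
top 22 [380.7 261.4] [ 476.9 -178.   135.6]
top 27 [372.9 273.3] [ 377.4 -175.6  203.3]
top 14 [385.5 276.7] [ 432.4 -206.5  125.2]
```

```bash
python3 -m handwheel '[[0.0005,0,0.04,0,0,0,0],[0.0005,0,0.07,0,0,0,0],[0.0005,0,0.088,0,0,0,0],[0.0005,0,0.088,0,0,0,0],[0.0005,0,0.088,0,0,0,-1],[0.0005,0,0.088,0,0,0,-1],[0.0005,0,0.088,0,0,0,-1],[0.0005,0,0.088,0,0,0,-1]]'
```

```text
clock: 12.88
position: [484.5, -141.5, 152.4]
ee_rot: [0.999, -0.034, 0.001, 0.001]
contact_force: [0.5, -5.2, -0.0]
gripper_width: 14.2
grasp_force: 58.5
```

Knob gripped. Next: lift 44 mm, then open to half width.

```bash
python3 -m handwheel '[[0,0,-0.01,0,0,0,-1],[0,0,-0.02,0,0,0,-1],[0,0,-0.03,0,0,0,-1],[0,0,-0.04,0,0,0,-1],[0,0,-0.044,0,0,0,-1],[0,0,-0.044,0,0,0,-1],[0,0,-0.044,0,0,0,-1]]'; python3 -m handwheel '[[0,0,0,0,0,0,-0.2],[0,0,0,0,0,0,0],[0,0,0,0,0,0,0],[0,0,0,0,0,0,0],[0,0,-0.04,0,0,0,0],[0,0,-0.08,0,0,0,0],[0,0,-0.08,0,0,0,-1],[0,0,-0.08,0,0,0,-1]]'
python3 - <<'E'
from h import *
im,d=get_image("scene");cv2.imwrite("pics/s5.png",crop("s",im,(405,240),(50,37),8))
k=car(-101,10);rows((k[0],k[1],270,-4),(k[0],k[1],165,-4))
for n in("scene","top"):
    i,d=get_image(n);P=cloud(n,d);hsv=cv2.cvtColor(i,cv2.COLOR_BGR2HSV)
    w=((hsv[...,0]>5)&(hsv[...,0]<18)&(hsv[...,1]>150)&(hsv[...,2]>60)).astype(np.uint8)
    k,l,s,c=cv2.connectedComponentsWithStats(w)
    for j in range(1,k):
        if s[j,4]>8:
            q=np.median(P[l==j],0)
            if np.hypot(*(q[:2]-O))<130:print(n,s[j,4],c[j].round(1),q.round(1))
E
```

```text
clock: 13.75
position: [484.4, -140.8, 195.5]
ee_rot: [0.999, -0.034, 0.001, 0.0]
contact_force: [1.8, -4.5, -0.1]
gripper_width: 13.8
grasp_force: 60.4
clock: 14.75
position: [483.3, -140.3, 274.8]
ee_rot: [0.999, -0.034, -0.0, -0.0]
contact_force: [0.1, -0.0, -1.0]
gripper_width: 7.0
grasp_force: 0.0
now [ 483.1 -140.4  274.3] psi -3.9 t 14.8
[-0.1006, 0.0708, 0.0044, -0.0004, 0.0021, 0.0019]
[-0.1004, 0.0708, 0.1094, -0.0004, 0.0021, 0.0019]
scene 19 [385.4 219.7] [ 477.  -141.5  212. ]
scene 20 [407.2 228.2] [ 517.4 -208.7  127. ]
scene 45 [395.  236.8] [ 477.2 -178.1  136.4]
scene 10 [423.5 237. ] [ 498.9 -258.2  125.7]
scene 44 [391.6 254.4] [ 377.  -172.4  204.8]
scene 21 [401.9 253.2] [ 432.4 -203.2  126.8]
top 16 [372.3 244.4] [ 476.  -146.   212.1]
top 13 [394.2 256.5] [ 516.  -212.7  128.5]
top 25 [380.7 261.4] [ 479.  -177.3  133.5]
top 27 [372.9 273.3] [ 376.6 -176.   204.8]
top 14 [385.5 276.7] [ 433.4 -206.3  126.3]
```

View pics/s5.png

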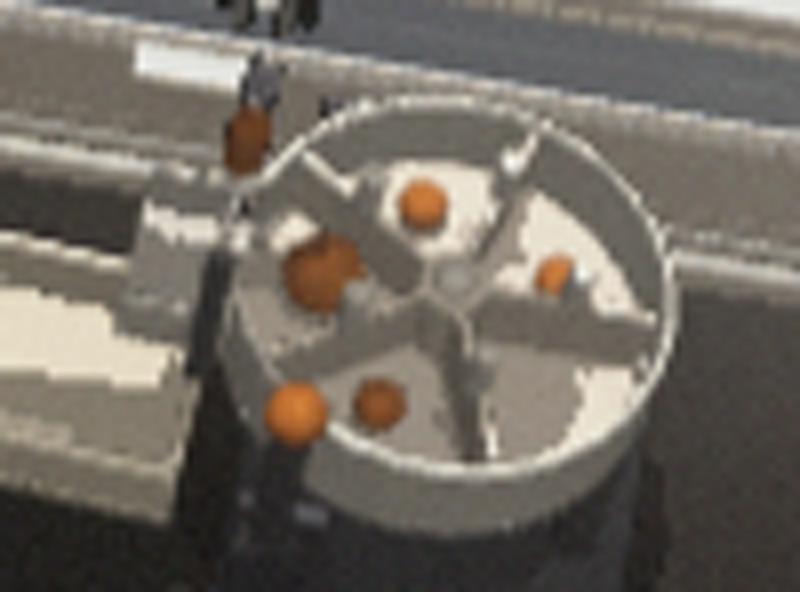

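The gate is held up (knob top at about z 212), and the walnut is at crop (322,272) facing the opening. Now the lever.

```bash
python3 -m handwheel '[[-0.05,0.035,0,0,0,0,-1],[-0.1,0.071,0,0,0,0,-1],[-0.1,0.071,0.03,0,0,0,-1],[-0.1,0.071,0.07,0,0,0,-1],[-0.1,0.071,0.1,0,0,0,-1],[-0.1,0.071,0.109,0,0,0,-1],[-0.1,0.071,0.109,0,0,0,-1],[-0.1,0.071,0.109,0,0,0,-1]]' && python3 -m handwheel '[[0,-0.007,0,0,0,0,-1],[0,-0.014,0,0,0,0,-1],[0,-0.02,0,0,0,0,-1],[0,-0.025,0,0,0,0,-1],[0,-0.03,0,0,0,0,-1],[0,-0.035,0,0,0,0,-1]]'
```

```text
clock: 15.9
position: [380.2, -204.8, 167.4]
ee_rot: [0.999, -0.034, 0.001, 0.0]
contact_force: [0.8, 0.4, 0.1]
gripper_width: -0.2
grasp_force: 0.0
clock: 16.65
position: [381.5, -169.4, 165.9]
ee_rot: [0.999, -0.034, -0.0, 0.0]
contact_force: [0.6, -5.1, -1.5]
gripper_width: 0.0
grasp_force: 1.8
```

```bash
python3 -m handwheel '[[0,-0.005,0,0,0,0,-1],[0,-0.01,0,0,0,0,-1],[0,-0.015,0,0,0,0,-1],[0,-0.02,0,0,0,0,-1],[0,-0.024,0,0,0,0,-1],[0,-0.024,0,0,0,0,-1],[0,-0.024,0,0,0,0,-1],[0,-0.024,0,0,0,0,-1]]'
python3 - <<'E'
from h import *
im,d=get_image("scene");cv2.imwrite("pics/s6.png",crop("s",im,(385,240),(60,40),6))
rows()
E
```

```text
clock: 17.65
position: [383.3, -145.7, 166.5]
ee_rot: [0.999, -0.034, 0.0, -0.0]
contact_force: [-1.2, -0.4, 2.5]
gripper_width: -0.1
grasp_force: 1.4
now [ 383.3 -145.7  166.5] psi -3.9 t 17.7
```

View pics/s6.png

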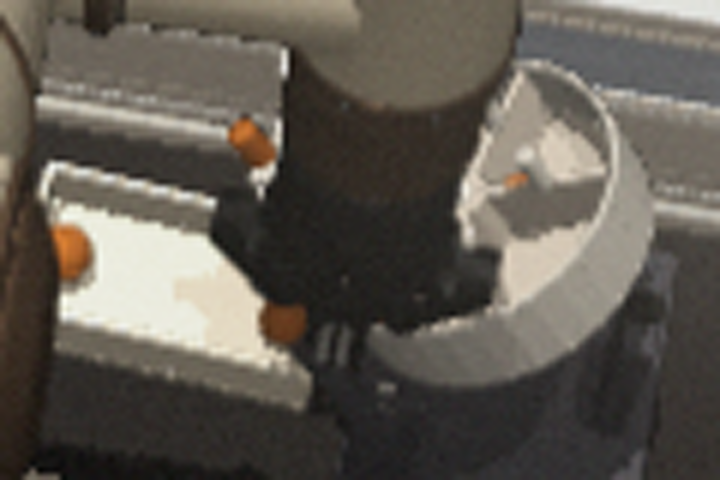

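The carousel is tipped, and the walnut has rolled to the dish's far end at crop (70,252). I'll ease the lever back and then lift clear.

```bash
python3 -m handwheel '[[0,0.006,0,0,0,0,-1],[0,0.012,0,0,0,0,-1],[0,0.018,0,0,0,0,-1],[0,0.024,0,0,0,0,-1],[0,0.03,0,0,0,0,-1],[0,0.036,0,0,0,0,-1],[0,0.042,0,0,0,0,-1],[0,0.048,0,0,0,0,-1],[0,0.054,0,0,0,0,-1],[0,0.064,0,0,0,0,-1]]' && python3 -m handwheel '[[0,0.006,0,0,0,0,-1],[0,0.006,-0.05,0,0,0,-1],[0,0.006,-0.1,0,0,0,-1],[-0.03,0.006,-0.12,0,0,0,-1],[-0.03,0.006,-0.12,0,0,0,-1],[-0.03,0.006,-0.12,0,0,0,-1],[-0.03,0.006,-0.12,0,0,0,-1],[-0.03,0.006,-0.12,0,0,0,-1]]'
python3 - <<'E'
from h import *
im,d=get_image("scene");cv2.imwrite("pics/s7.png",crop("s",im,(375,240),(65,45),6))
for n in("scene","top"):
    i,d=get_image(n);P=cloud(n,d);hsv=cv2.cvtColor(i,cv2.COLOR_BGR2HSV)
    w=((hsv[...,0]>5)&(hsv[...,0]<18)&(hsv[...,1]>150)&(hsv[...,2]>60)).astype(np.uint8)
    k,l,s,c=cv2.connectedComponentsWithStats(w)
    for j in range(1,k):
        if s[j,4]>8:
            q=np.median(P[l==j],0)
            if np.hypot(*(q[:2]-O))<260:print(n,s[j,4],c[j].round(1),q.round(1))
    w=(hsv[...,1]<60)&(hsv[...,2]>100)&(P[...,2]>24)&(P[...,2]<46)&(P[...,0]>420)&(P[...,0]<560)&(P[...,1]>-150)&(P[...,1]<40)
    print(n,w.sum(),cv2.minAreaRect(P[w][:,:2].astype(np.float32)))
E
```

```text
clock: 18.95
position: [378.2, -209.6, 165.8]
ee_rot: [0.999, -0.034, -0.001, -0.001]
contact_force: [-0.6, -0.6, -0.3]
gripper_width: 0.3
grasp_force: 0.0
clock: 19.95
position: [348.7, -213.5, 285.5]
ee_rot: [0.999, -0.034, -0.001, -0.0]
contact_force: [-0.1, 0.2, 0.7]
gripper_width: 0.0
grasp_force: 0.0
scene 26 [385.7 219.1] [ 478.2 -142.   212.6]
scene 13 [337.8 242.8] [488.4 -13.1  27.2]
scene 52 [392.8 253.9] [ 378.8 -175.7  203.2]
scene 266 ((487.4180908203125, -73.61405181884766), (137.8732147216797, 94.02709197998047), 85.882568359375)
top 43 [329.4 265.2] [488.2  -5.   30. ]
top 24 [372.8 273.3] [ 377.4 -175.5  202.3]
top 301 ((489.7541809082031, -63.13960266113281), (161.8419952392578, 101.07691955566406), 87.37637329101562)
```

View pics/s7.png

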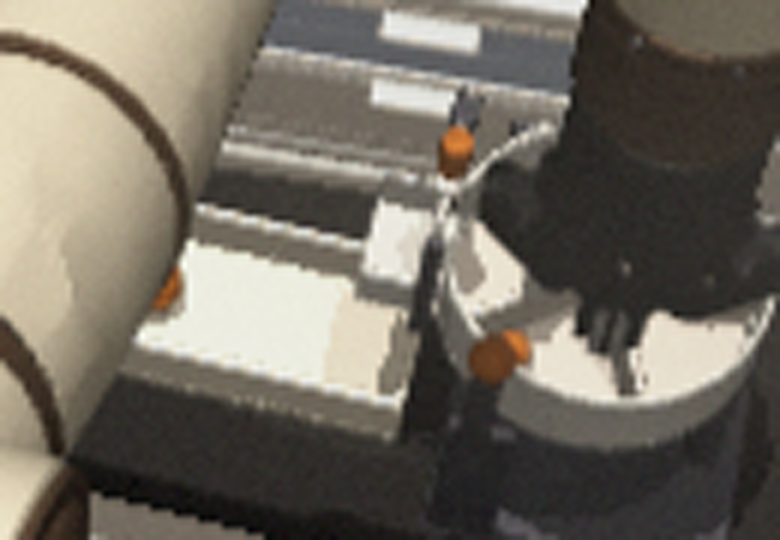

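The carousel is level, the gate is up (crop 457,150), the walnut is in the dish (165,290), and the robot is clear. Handing in.

```bash
python3 -c "
from bench import *
print(job_done())"
```

```text
the job is handed in; nothing more can be done
None
```

I handed the job in at about 20 s: the walnut is in the dish under the spout, the gate is up on its pawl, the carousel is level and the arm is clear. The arm hid all but one hazelnut in the last picture, and I did not re-check the bystanders; the judge's verdict was not reported.

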